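Free and draw the insert rod of the imaging test block

ROBOT

A 6-joint arm with a two-finger parallel gripper is mounted at the origin on the work surface. World frame = base frame: x ahead of the robot, y to its left, z up, the work surface at z = 0. Lengths are in m, angles in rad, forces in N, time in s.
With the tool pointing down it reaches from about 0.35 to 0.725 m from the base axis. Payload 6 kg.
Tool frame: the origin (TCP) lies at the very end of the fingers, on their centre line; the grasp point (between the pads) lies env.tcp_to_grasp behind it (env.tcp_to_grasp is the distance from the TCP to the grasp point, in m); z points along the fingers, y is the direction in which the jaws open and shut (so a half turn about z gives the same grasp; the last joint's range is limited). The gripper opens to 85 mm and grips with 20 to 120 N. Pads are 22 mm wide; open, the fingers measure 114 mm over their backs; the gripper's body (76 mm by 85 mm) begins 54 mm behind the grasp point. The pads swing forward as they close: fully open they stand 13 mm farther back than shut.
Start: joints at [1.569, 0.04, 0.085, 0, -1.615, -0.334], TCP at [0.198, 0.566, 0.231] pointing down, gripper open.
Joint ranges: [-2.56, 2.56], [-1.29, 2.01], [-1.08, 1.49], [-3.29, 1.98], [-2.81, -0.18], [-2.99, 2.99]. Speed limits (rad/s): [2.57, 2.57, 3.01, 3.14, 3.14, 3.14].

INTERFACE

Orientations are given as a rotation vector (axis times angle).
In Python, from cell import env gives the robot as it stands.
- The arm moves only by the tool move_arm, never from a script. Its argument "commands" is a list of rows, each a list of 7 numbers: the opening in per cent of the stroke, from 0 (shut) to 100 (fully open), then the shift along the tool's x, y, z in cm, then the turn, a rotation vector about the tool's x, y, z in rad. In form: [[claw, x, y, z, rx, ry, rz], ...]. A call has exactly 8 rows; each row is the pose to reach, as a shift and turn from the pose measured when the call began, along the tool's axes at that moment; what a row does not reach only later rows make up. A row lasts 1/10 s, in which the tool goes at most 50 mm and 8.59 degrees, less where a joint would pass 70% of its speed; a pose out of reach is approached as far as the arm can. A call with a gripper value outside its range is refused whole. The fingers move at their own pace and stop on an object; "force" is the grip in N (left out, the last holds). Time passes only in rows, so rows that repeat a pose let the fingers close, or fill a call up. It gives the time, the measured TCP pose, the force and the opening at its end, in the units of the state.
- env.observe(): the state, without advancing time (a new reading comes with each control period).
- env.snapshot(name): name is "side" or "top" or "wrist"; returns a dict with "pixels" (400x640x3 uint8, red, green, blue), "mtx" (3x3 intrinsics, pixels), "R" (3x3) and "t" (3): a world point X has camera coordinates R X + t. Camera axes: x right, y down, z forward; pixel columns grow to the right and rows downward; lengths in m; the calibration is good to about 2 mm. A picture is of the moment at which its call begins. There is no depth.
- env.hand_in(): hands the job in, once; it reports no verdict.
The state is a dict: "time_s": time; "joints": joint angles; "joint_velocities": joint speeds; "tau": joint torques, N m; "position": TCP position; "eef_rot": TCP orientation; "ft_force": force on the tool from outside, world axes, zero at the start; "wrist_torque": the same for the moment, N m; "gripper_width": finger opening in m.
Only numpy, scipy, OpenCV 4.12 (cv2) and the standard library are available. Lean on these libraries where they do the work, as an engineer would, in place of code of your own. Each camera call takes 0.05 s, during which the arm holds its last target.

TASK

Knock the yellow sprung lock pin on the test block all the way down with the mallet, which frees the blue-headed insert rod, and lay the mallet back on its black mat. Then draw the rod gently straight up, without wrenching it in its bore, until its black band is wholly clear of the block while its red band is still hidden inside, and finish while holding it there. Leave the cup, bottle and carton alone.

Things in the scene. Friction and masses are not known exactly. Their poses are not given: they have to be found in the camera images.
- block: Grey block fixed to the counter, 140 x 90 mm, 90 mm high. Origin: centre of its underside, z up. Along its own x axis, on its flat top: the rod's bore at x = +35 mm, the yellow lock pin at x = -40 mm, and between them a dark latch housing, 34 x 34 mm, from x = -22 to +12 mm, its top 110 mm above the origin.
- latch_tip (a point): Tip of the yellow latch tongue (14 mm wide, 101 to 107 mm above the block's underside) that reaches out of the housing over the rod's collar, so that the rod cannot be lifted. Driving the lock pin down draws it back as far as the pin goes down; the collar is free once the pin is 9 mm down.
- bore_mouth (a point): Centre of the bore's mouth, on the block's top face. The bore is upright, 23 mm wide and 80 mm deep (its floor is 10 mm above the block's underside).
- pin_top (a point): Centre of the flat top of the lock pin's yellow head (18 mm wide). Up, it stands 40 mm above the block's top face; it moves with the pin. A dark boss 26 mm wide and 14 mm high surrounds the pin's foot.
- lock_pin (a joint): How far the lock pin is pushed down: 0 up, 0.014 m fully down on its stop. Moving it takes 6 N at first and 10 N at the end (spring and stiff friction); it stays down where it is left.
- rod: Insert rod, 142 mm long, 0.25 kg. Origin: centre of its lower end, z along it to its head. White shaft 22 mm thick; red band at 15 to 25 mm, black band at 40 to 55 mm; blue collar 38 mm wide at 84 to 90 mm; neck 16 mm thick; blue round head to grip, 28 mm wide, at 110 to 142 mm. At first it stands latched on the bore's floor, collar 4 mm above the block. 1 mm of play; falls back if let go.
- mallet: Mallet, 0.35 kg, nearly all in the head. Origin: centre of the head, a steel cylinder with white nylon faces, 50 mm across, 70 mm long along its own z axis (faces at z = -35 and +35 mm). Red flat-sided handle, 18 mm wide (y), 24 mm high (z), along its own -x axis from 20 to 132 mm. At first it stands on one face on the mat, the handle level and clear of the mat.
- mat: Black rubber mat fixed to the counter, 240 x 170 mm (x, y), 4 mm thick. Origin: centre of its underside.
- cup: Steel cup with two dental hand tools, 68 mm wide, 75 mm high (tools to 113 mm). Origin: centre of its underside. Not to be disturbed.
- bottle: Clear bottle with blue label and cap, 56 mm wide, 130 mm high. Origin: centre of its underside. Not to be disturbed.
- carton: White swab carton with a green stripe, 60 x 60 x 70 mm. Origin: centre of its underside. Not to be disturbed.

How it is judged:
By the outcome, as a careful person would: the job done as asked, in the order asked, and still so for the second after the job is handed in, while the arm keeps its last pose, push and grip.
It also fails if it takes over 59 s, if anything falls off the work surface, if the arm or the gripper's body presses on something with over 40 N, if the wrist force passes 120 N, or if a joint passes its speed limit or range.

## Working session

There is one attempt and no reset: what is moved stays moved. The work goes in short steps, Python scripts to look and compute and a tool call to move; the robot and the scene stay as the last step left them, time stands still between calls to the robot, and variables do not carry over. Pictures are saved under pics/ and viewed, and the job is handed in when it is done.

Besides the shell and the picture viewer there is one more tool, called after "Request:" as name(argument=value, ...) on one line, values as JSON. move_arm: Moves the arm, as the interface text tells. Its arguments: {"type":"object","properties":{"commands":{"type":"array","items":{"type":"array","items":{"type":"number"}}},"force":{"type":"number"}},"required":["commands"]}

```bash
ls; mkdir -p pics; python3 - <<'E'
from cell import env
import cv2,numpy as np
print(env.observe(), env.tcp_to_grasp)
for n in ["side","top","wrist"]:
    s=env.snapshot(n); cv2.imwrite(f"pics/{n}0.png",s["pixels"][:,:,::-1])
    print(n,s["mtx"].round(1).tolist(),s["R"].round(4).tolist(),s["t"].round(4).tolist())
E
```

```text
pics
{'time_s': 0.0, 'joints': array([ 1.56870804e+00,  4.08060412e-02,  8.37814229e-02, -4.84141139e-04,
       -1.61547919e+00, -3.33659516e-01]), 'joint_velocities': array([-0.00089327, -0.00043889,  0.00030217, -0.00199723,  0.00039448,
        0.00021115]), 'tau': array([ 2.33368746e-04, -3.68203640e+01,  3.47407901e+01,  6.93191484e+00,
       -5.44934810e-03, -7.99261414e-06]), 'position': array([0.19751508, 0.5662054 , 0.23026194]), 'eef_rot': array([ 3.09569535e+00, -5.24590227e-01, -3.06548535e-04]), 'ft_force': array([ 0.37897979,  0.25638752, -0.22194361]), 'wrist_torque': array([ 0.07025266,  0.05036599, -0.0461206 ]), 'gripper_width': 0.08555827597859701} 0.0187
side [[439.2, 0.0, 318.6], [0.0, 439.2, 198.3], [0.0, 0.0, 1.0]] [[0.998, -0.0611, 0.0132], [-0.0379, -0.7593, -0.6496], [0.0497, 0.6478, -0.7602]] [-0.5988, 0.091, 1.0066]
top [[470.7, 0.0, 318.3], [0.0, 470.7, 200.8], [0.0, 0.0, 1.0]] [[0.0015, -0.9999, 0.0118], [-0.9972, -0.0024, -0.0754], [0.0754, -0.0117, -0.9971]] [0.0027, 0.5731, 1.1708]
wrist [[354.9, 0.0, 323.1], [0.0, 354.9, 194.5], [0.0, 0.0, 1.0]] [[-0.3294, -0.9442, 0.0011], [-0.9078, 0.317, 0.2748], [-0.2598, 0.0895, -0.9615]] [0.5988, -0.0364, 0.3781]
```

View pics/side0.png

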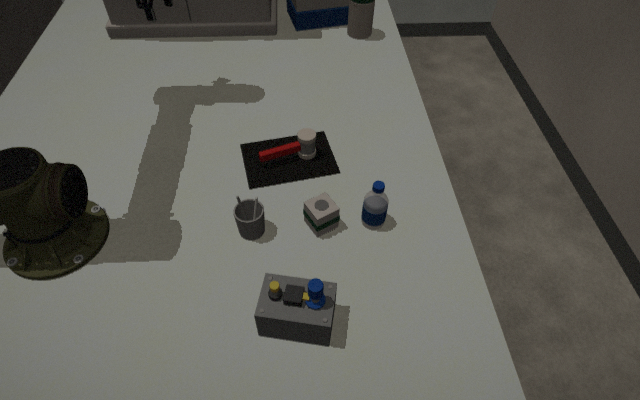

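View pics/top0.png

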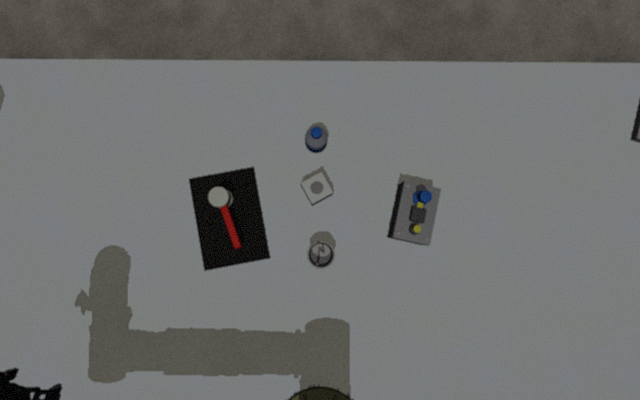

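View pics/wrist0.png

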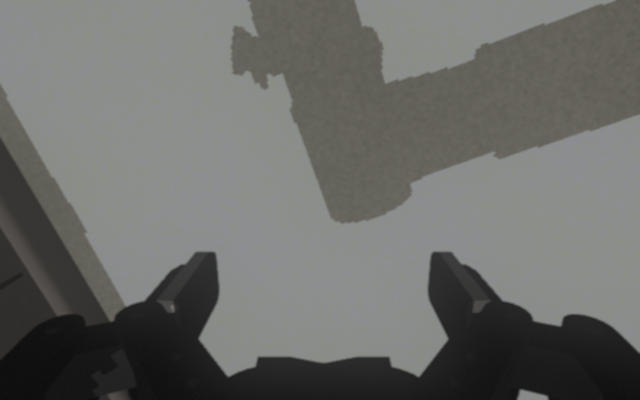

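```bash
cat > h.py <<'E'
import cv2,numpy as np
from cell import env
def crop(name,out,x0,y0,x1,y1,k,snap=None):
    s=snap or env.snapshot(name)
    im=s["pixels"][y0:y1,x0:x1,::-1]
    im=cv2.convertScaleAbs(im,alpha=1.6)
    im=cv2.resize(im,None,fx=k,fy=k,interpolation=cv2.INTER_CUBIC)
    for x in range((x0+9)//10*10,x1,10): cv2.line(im,((x-x0)*k,0),((x-x0)*k,6 if x%50 else 16),(0,255,255),1)
    for y in range((y0+9)//10*10,y1,10): cv2.line(im,(0,(y-y0)*k),(6 if y%50 else 16,(y-y0)*k),(0,255,255),1)
    cv2.imwrite(out,im); return s
def ray(s,u,v,z):
    d=s["R"].T@np.linalg.solve(s["mtx"],[u,v,1]); c=-s["R"].T@s["t"]
    return c+d*(z-c[2])/d[2]
def proj(s,X):
    p=s["mtx"]@(s["R"]@np.array(X)+s["t"]); return p[:2]/p[2]
E
python3 - <<'E'
from h import *
import pickle
s=env.snapshot("top");d=env.snapshot("side")
pickle.dump((s,d),open("s0.pkl","wb"))
crop("","pics/t1.png",180,160,280,280,5,s)
crop("","pics/t2.png",380,165,450,255,6,s)
crop("","pics/d1.png",230,115,350,195,6,d)
crop("","pics/d2.png",245,265,345,350,6,d)
E
```

```text
(no output)
```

View pics/t1.png

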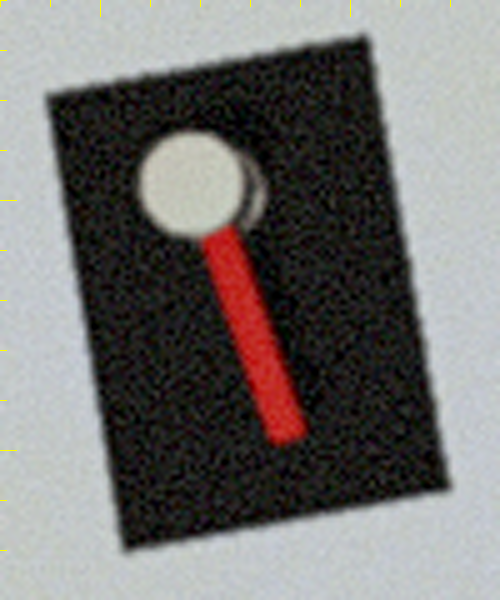

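View pics/t2.png

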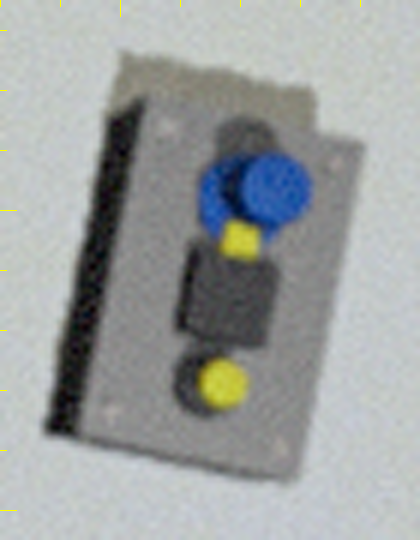

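View pics/d1.png

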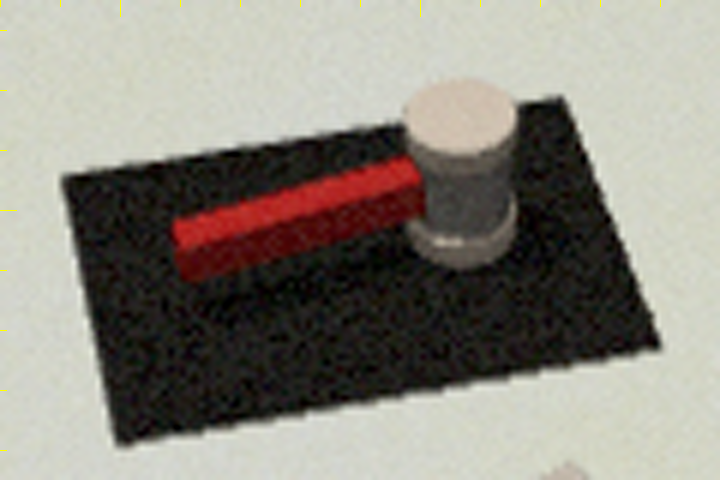

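View pics/d2.png

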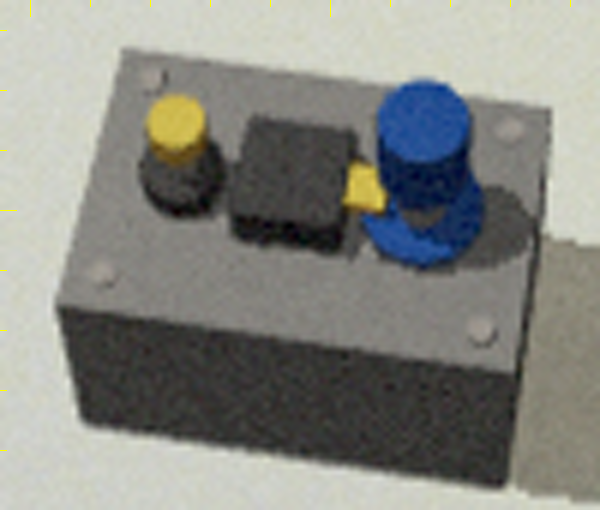

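```bash
python3 - <<'E'
from h import *
import pickle
s,d=pickle.load(open("s0.pkl","rb"))
def T(x,y,z,k,ox,oy,c): return ray(c,(x+.5)/k-.5+ox,(y+.5)/k-.5+oy,z).round(4)
for nm,a,b,z in [("pin",(223,384),(176,113),.130),("head",(275,188),(424,107),.152)]:
    print(nm,T(*a,z,6,380,165,s),T(*b,z,6,245,265,d))
print("blk top",[T(*a,.09,6,380,165,s) for a in [(142,98),(367,146),(297,482),(80,437)]])
print("blk side",[T(*a,.09,6,245,265,d) for a in [(122,48),(551,108),(515,374),(58,304)]])
print("mhead",T(191,184,.074,5,180,160,s),T(460,115,.074,6,230,115,d))
print("hstart",T(222,235,.051,5,180,160,s),"hend",T(286,440,.051,5,180,160,s), T(171,231,.051,6,230,115,d))
print("mat",[T(*a,.004,5,180,160,s) for a in [(47,95),(369,35),(451,489),(124,551)]],[T(*a,.004,6,230,115,d) for a in [(62,177),(563,97),(662,349),(118,444)]])
E
```

```text
pin [ 0.5014 -0.2212  0.13  ] [ 0.5043 -0.2186  0.13  ]
head [ 0.5749 -0.2371  0.152 ] [ 0.5779 -0.233   0.152 ]
blk top [array([ 0.6163, -0.1992,  0.09  ]), array([ 0.5972, -0.2891,  0.09  ]), array([ 0.4634, -0.2589,  0.09  ]), array([ 0.481 , -0.1729,  0.09  ])]
blk side [array([ 0.4841, -0.171 ,  0.09  ]), array([ 0.6207, -0.2003,  0.09  ]), array([ 0.6023, -0.2886,  0.09  ]), array([ 0.4665, -0.2588,  0.09  ])]
mhead [0.5792 0.2474 0.074 ] [0.5822 0.248  0.074 ]
hstart [0.556  0.2364 0.051 ] hend [0.4555 0.2035 0.051 ] [0.4569 0.2057 0.051 ]
mat [array([0.6309, 0.3362, 0.004 ]), array([0.6625, 0.1713, 0.004 ]), array([0.4297, 0.1268, 0.004 ]), array([0.3983, 0.2922, 0.004 ])] [array([0.4002, 0.2936, 0.004 ]), array([0.6346, 0.3387, 0.004 ]), array([0.6663, 0.171 , 0.004 ]), array([0.4326, 0.127 , 0.004 ])]
```

```bash
cat >> h.py <<'E'
from scipy.spatial.transform import Rotation as Ro
def Rt(yaw): # tool down, tool x at yaw deg
    c,s=np.cos(np.radians(yaw)),np.sin(np.radians(yaw))
    return np.array([[c,s,0],[s,-c,0],[0,0,-1.]])
def cmd(p,yaw):
    o=env.observe(); R0=Ro.from_rotvec(o["eef_rot"]).as_matrix()
    dp=R0.T@(np.array(p)-o["position"])*100
    rv=Ro.from_matrix(R0.T@Rt(yaw)).as_rotvec()
    X=R0[:,0]
    print("t",round(o["time_s"],2),"pos",o["position"].round(4),"yaw",round(np.degrees(np.arctan2(X[1],X[0])),2),"zaxis",R0[:,2].round(4),"F",o["ft_force"].round(1),"M",o["wrist_torque"].round(2),"w",round(o["gripper_width"],4))
    print("q",o["joints"].round(3)); print("CMD",dp.round(2),rv.round(4))
E
python3 -c "
from h import *
cmd((.5353,.232,.15),19.1)"
```

```text
t 0.25 pos [0.1976 0.5664 0.2308] yaw -19.24 zaxis [-2.e-04 -9.e-04 -1.e+00] F [-0.2  0.4  0.1] M [-0.03  0.    0.04] w 0.0853
q [ 1.569  0.041  0.084 -0.    -1.616 -0.334]
CMD [42.9  20.43  8.1 ] [ 9.000e-04  2.000e-04 -6.691e-01]
```

Request:
move_arm(commands=[[100, 42.9, 20.4, 8, 0, 0, -0.669], [100, 42.9, 20.4, 8, 0, 0, -0.669], [100, 42.9, 20.4, 8, 0, 0, -0.669], [100, 42.9, 20.4, 8, 0, 0, -0.669], [100, 42.9, 20.4, 8, 0, 0, -0.669], [100, 42.9, 20.4, 8, 0, 0, -0.669], [100, 42.9, 20.4, 8, 0, 0, -0.669], [100, 42.9, 20.4, 8, 0, 0, -0.669]], force=100)

```text
time_s: 1.05
position: [0.4758, 0.2909, 0.1653]
eef_rot: [3.098, 0.521, 0.0]
ft_force: [0.2, 0.5, -0.7]
gripper_width: 0.0856
```

```bash
python3 -c "
from h import *
cmd((.5353,.232,.13),19.1)
crop('wrist','pics/w1.png',0,0,640,400,1)"
```

```text
t 1.05 pos [0.4758 0.2909 0.1653] yaw 19.11 zaxis [ 1.e-04 -4.e-04 -1.e+00] F [ 0.2  0.5 -0.7] M [ 0.14 -0.08  0.01] w 0.0856
q [ 0.909 -0.07  -0.144  0.    -1.497  0.995]
CMD [3.7  7.51 3.54] [ 0.0004 -0.      0.0002]
```

View pics/w1.png

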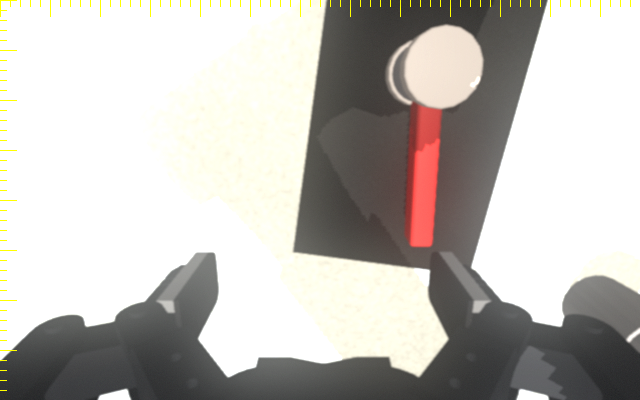

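Request:
move_arm(commands=[[100, 3.7, 7.5, 3.5, 0, 0, 0], [100, 3.7, 7.5, 3.5, 0, 0, 0], [100, 3.7, 7.5, 3.5, 0, 0, 0], [100, 3.7, 7.5, 3.5, 0, 0, 0], [100, 3.7, 7.5, 3.5, 0, 0, 0], [100, 3.7, 7.5, 3.5, 0, 0, 0], [100, 3.7, 7.5, 3.5, 0, 0, 0], [100, 3.7, 7.5, 3.5, 0, 0, 0]])

```text
time_s: 1.9
position: [0.5378, 0.2274, 0.1291]
eef_rot: [3.096, 0.515, -0.002]
ft_force: [-0.2, -0.0, -0.1]
gripper_width: 0.0852
```

```bash
python3 -c "
from h import *
import pickle
s=crop('wrist','pics/w2.png',0,0,640,400,1)
pickle.dump(s,open('w2.pkl','wb'))
cmd((.5353,.232,.0205),19.1)"
```

```text
t 1.95 pos [0.5378 0.2272 0.129 ] yaw 18.89 zaxis [-7.0e-04 -3.6e-03 -1.0e+00] F [-0.1 -0.1 -0. ] M [ 0.02 -0.02 -0.03] w 0.0855
q [ 0.744  0.012 -0.131  0.002 -1.431  1.156]
CMD [-0.06 -0.57 10.85] [ 0.0031  0.0018 -0.0036]
```

View pics/w2.png

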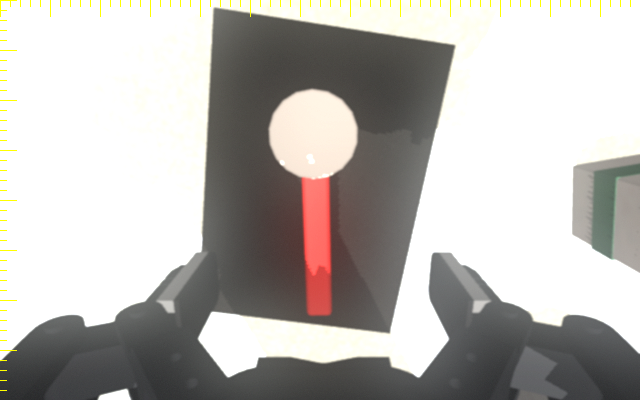

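```bash
python3 -c "
from h import *
import pickle
s=pickle.load(open('w2.pkl','rb'))
h=ray(s,313,133,.074);e=ray(s,319,314.5,.051);b=ray(s,316,180,.051);print(h,e,b, np.degrees(np.arctan2(*(h-e)[1::-1])),np.linalg.norm((h-e)[:2]),np.degrees(np.arctan2(*(b-e)[1::-1])))"
```

```text
[0.58083421 0.24790226 0.074     ] [0.45750082 0.202794   0.051     ] [0.55066693 0.2364126  0.051     ] 20.08961286782016 0.13132357075130416 19.841768110889955
```

Request:
move_arm(commands=[[100, 0, -0.53, 3, 0.003, 0.002, -0.012], [100, 0, -0.53, 6, 0.003, 0.002, -0.012], [100, 0, -0.53, 9, 0.003, 0.002, -0.012], [100, 0, -0.53, 10.8, 0.003, 0.002, -0.012], [100, 0, -0.53, 10.8, 0.003, 0.002, -0.012], [100, 0, -0.53, 10.8, 0.003, 0.002, -0.012], [0, 0, -0.53, 10.8, 0.003, 0.002, -0.012], [0, 0, -0.53, 10.8, 0.003, 0.002, -0.012]], force=110)

```text
time_s: 2.75
position: [0.5368, 0.2325, 0.0227]
eef_rot: [-3.095, -0.534, -0.004]
ft_force: [-0.1, 0.1, -0.3]
gripper_width: 0.0591
```

```bash
python3 -c "
from h import *
cmd((.5356,.2317,.0205),19.6)"
```

```text
t 2.75 pos [0.5368 0.2325 0.0227] yaw 19.59 zaxis [ 0.0023  0.0015 -1.    ] F [-0.1  0.1 -0.3] M [-0.02 -0.01  0.02] w 0.0591
q [ 0.752  0.075 -0.264  0.    -1.229  1.161]
CMD [-0.14  0.04  0.22] [-0.0007 -0.0027 -0.0002]
```

Request:
move_arm(commands=[[0, -0.1, 0, 0.2, 0, -0.0027, 0], [0, -0.1, 0, 0.2, 0, -0.0027, 0], [0, -0.1, 0, 0.2, 0, -0.0027, 0], [0, -0.1, 0, 0.2, 0, -0.0027, 0], [0, -0.1, 0, 0.2, 0, -0.0027, 0], [0, -0.1, 0, 0.2, 0, -0.0027, 0], [0, -0.1, 0, 0.2, 0, -0.0027, 0], [0, -0.1, 0, 0.2, 0, -0.0027, 0]], force=110)

```text
time_s: 3.55
position: [0.536, 0.2322, 0.0213]
eef_rot: [-3.095, -0.535, -0.0]
ft_force: [-3.2, -0.9, 5.0]
gripper_width: 0.0163
```

```bash
python3 -c "
from h import *
cmd((.5356,.2317,.2205),19.6)"
```

```text
t 3.55 pos [0.536  0.2322 0.0213] yaw 19.6 zaxis [ 2.e-04  6.e-04 -1.e+00] F [-3.2 -0.9  5. ] M [-0.27  1.01 -0.05] w 0.0163
q [ 0.752  0.076 -0.265 -0.    -1.229  1.161]
CMD [ -0.04   0.02 -19.92] [-0.0005 -0.0004 -0.0001]
```

Request:
move_arm(commands=[[0, 0, 0, -1, 0, 0, 0], [0, 0, 0, -3, 0, 0, 0], [0, 0, 0, -6, 0, 0, 0], [0, 0, 0, -10, 0, 0, 0], [0, 0, 0, -14, 0, 0, 0], [0, 0, 0, -18, 0, 0, 0], [0, 0, 0, -20, 0, 0, 0], [0, 0, 0, -20, 0, 0, 0]])

```text
time_s: 4.35
position: [0.5368, 0.2326, 0.2246]
eef_rot: [-3.093, -0.534, -0.008]
ft_force: [-0.5, 0.2, -3.3]
gripper_width: 0.0166
```

```bash
python3 -c "
from h import *
cmd((.456,-.210,.2205),-11.5)
crop('wrist','pics/w3.png',0,0,640,400,1)
crop('side','pics/d3.png',200,40,400,200,4)"
```

```text
t 4.35 pos [0.5368 0.2326 0.2246] yaw 19.59 zaxis [ 0.0044  0.0038 -1.    ] F [-0.5  0.2 -3.3] M [-0.02  0.11 -0.02] w 0.0166
q [ 0.751 -0.005  0.027  0.    -1.597  1.161]
CMD [-22.46  38.98   0.21] [-0.0035 -0.0047  0.5427]
```

View pics/w3.png

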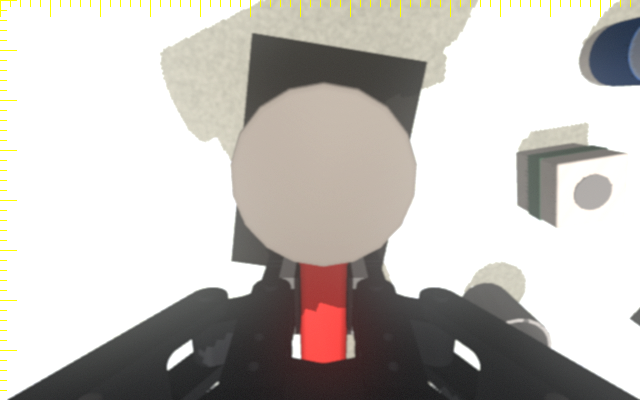

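View pics/d3.png

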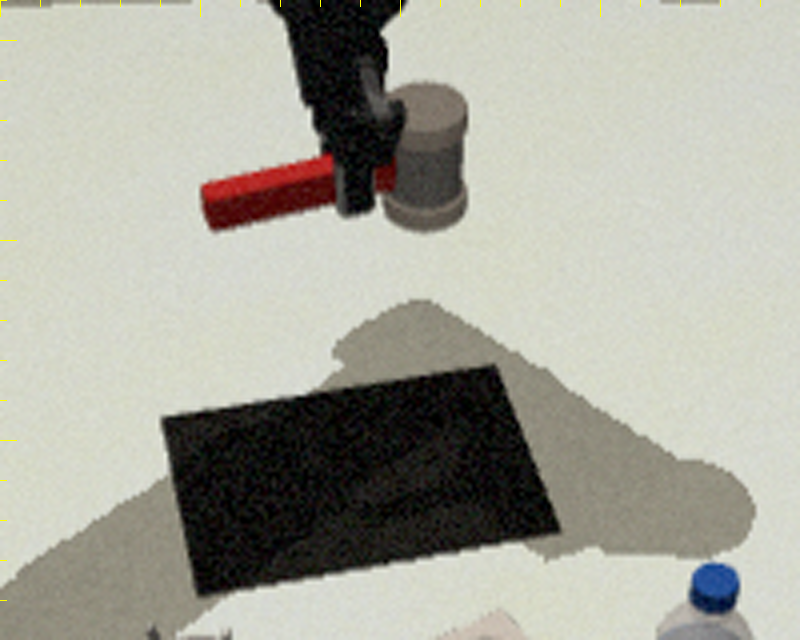

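Request:
move_arm(commands=[[0, -1, 1.9, 0, -0.003, -0.004, 0.027], [0, -3, 5, 0, -0.003, -0.004, 0.07], [0, -5.2, 9, 0, -0.003, -0.004, 0.125], [0, -7.4, 12.9, 0, -0.003, -0.004, 0.18], [0, -9.7, 16.8, 0, -0.003, -0.004, 0.233], [0, -12, 20.7, 0, -0.003, -0.004, 0.288], [0, -14.2, 24.6, 0, -0.003, -0.004, 0.342], [0, -16.2, 28, 0, -0.003, -0.004, 0.39]])

```text
time_s: 5.25
position: [0.4746, -0.0883, 0.2171]
eef_rot: [3.137, -0.08, -0.015]
ft_force: [0.5, 0.5, -3.5]
gripper_width: 0.0165
```

```bash
python3 -c "
from h import *
cmd((.456,-.210,.2205),-11.5)"
```

```text
t 5.25 pos [ 0.4746 -0.0883  0.2171] yaw -2.93 zaxis [-0.0095 -0.0034 -0.9999] F [ 0.5  0.5 -3.5] M [-0.    0.05  0.04] w 0.0165
q [ 2.360e-01 -2.700e-01 -2.260e-01  1.000e-03 -1.625e+00  1.284e+00]
CMD [-1.24 12.25 -0.28] [0.0046 0.009  0.1496]
```

Request:
move_arm(commands=[[0, -0.5, 4, -0.2, 0.0046, 0.009, 0.05], [0, -0.9, 7.5, -0.2, 0.0046, 0.009, 0.1], [0, -1.1, 10, -0.3, 0.0046, 0.009, 0.13], [0, -1.2, 11.5, -0.3, 0.0046, 0.009, 0.15], [0, -1.2, 12.2, -0.3, 0.0046, 0.009, 0.15], [0, -1.2, 12.2, -0.3, 0.0046, 0.009, 0.15], [0, -1.2, 12.2, -0.3, 0.0046, 0.009, 0.15], [0, -1.2, 12.2, -0.3, 0.0046, 0.009, 0.15]])

```text
time_s: 6.05
position: [0.4565, -0.2087, 0.2203]
eef_rot: [-3.126, 0.313, 0.001]
ft_force: [-0.4, 0.9, -2.8]
gripper_width: 0.0165
```

```bash
python3 -c "
from h import *
import pickle
cmd((.456,-.210,.16),-11.5)
s=crop('side','pics/d4.png',200,190,400,340,4)
crop('wrist','pics/w4.png',0,0,640,400,1)
t=crop('top','pics/t4.png',350,150,510,270,5)
pickle.dump((s,t),open('s4.pkl','wb'))"
```

```text
t 6.05 pos [ 0.4565 -0.2087  0.2203] yaw -11.45 zaxis [-4.e-04  3.e-04 -1.e+00] F [-0.4  0.9 -2.8] M [ 0.    0.12 -0.04] w 0.0165
q [-0.027 -0.224 -0.182 -0.    -1.614  1.398]
CMD [-0.02  0.14  6.03] [-0.0002  0.0005  0.0008]
```

View pics/d4.png

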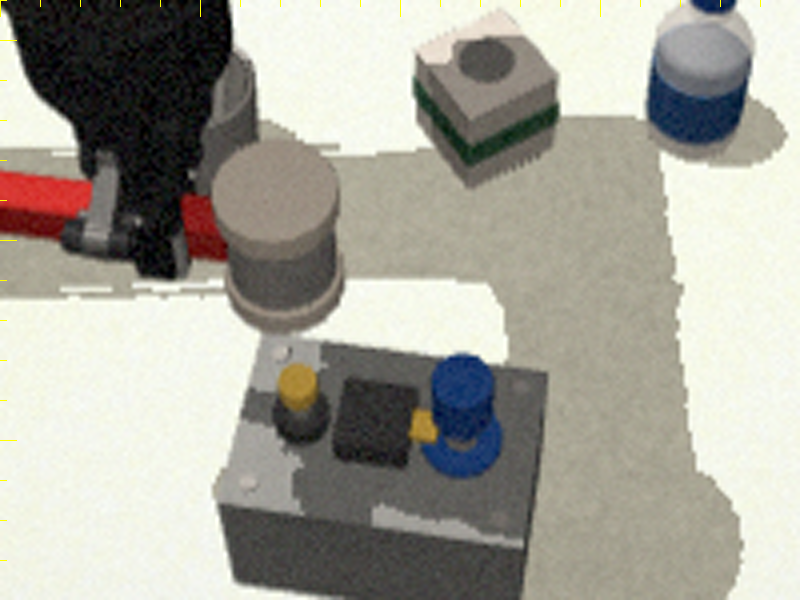

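View pics/t4.png

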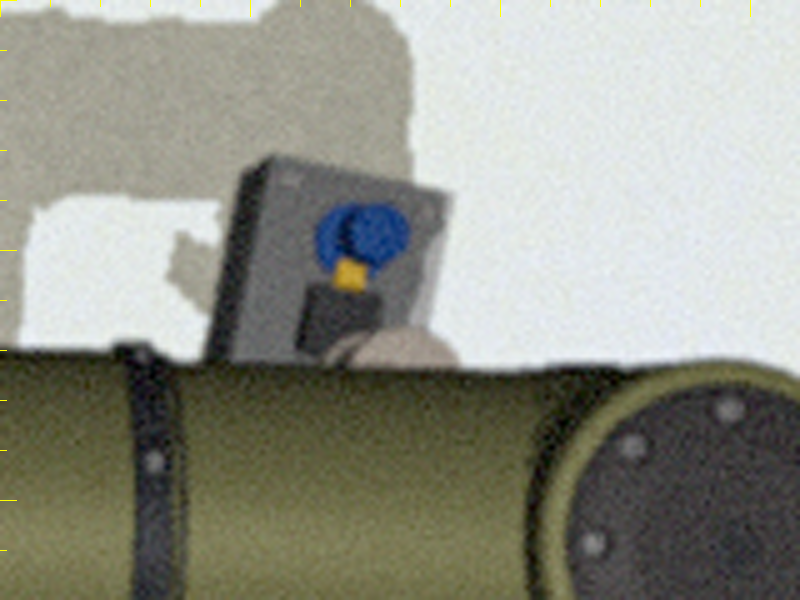

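View pics/w4.png

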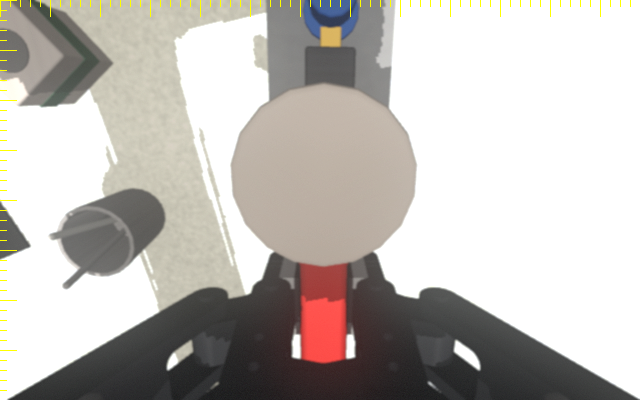

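Request:
move_arm(commands=[[0, 0, 0.14, 2, 0, 0, 0], [0, 0, 0.14, 4, 0, 0, 0], [0, 0, 0.14, 5.5, 0, 0, 0], [0, 0, 0.14, 6.5, 0, 0, 0], [0, 0, 0.14, 7, 0, 0, 0], [0, 0, 0.14, 7, 0, 0, 0], [0, 0, 0.14, 7, 0, 0, 0], [0, 0, 0.14, 7, 0, 0, 0]], force=120)

```text
time_s: 7.0
position: [0.4568, -0.2104, 0.1517]
eef_rot: [3.126, -0.314, 0.003]
ft_force: [-0.7, -0.3, -4.1]
gripper_width: 0.0163
```

```bash
python3 -c "
from h import *
cmd((.456,-.210,.132),-11.5)
crop('side','pics/d5.png',200,200,400,340,4)"
```

```text
t 7.0 pos [ 0.4568 -0.2104  0.1517] yaw -11.46 zaxis [ 1.8e-03 -3.0e-04 -1.0e+00] F [-0.7 -0.3 -4.1] M [0.06 0.18 0.02] w 0.0163
q [-0.03  -0.22  -0.303  0.    -1.486  1.401]
CMD [-0.09 -0.02  1.97] [-0.     -0.0018  0.0008]
```

View pics/d5.png

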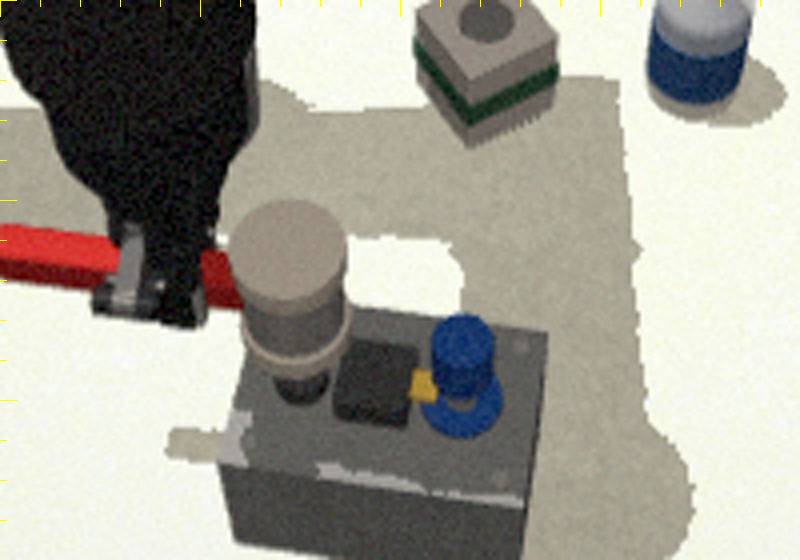

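Request:
move_arm(commands=[[0, 0, 0, 0.7, 0, 0, 0], [0, 0, 0, 1.4, 0, 0, 0], [0, 0, 0, 1.9, 0, 0, 0], [0, 0, 0, 2.0, 0, 0, 0], [0, 0, 0, 2.1, 0, 0, 0], [0, 0, 0, 2.1, 0, 0, 0], [0, 0, 0, 2.1, 0, 0, 0], [0, 0, 0, 2.1, 0, 0, 0]])

```text
time_s: 7.85
position: [0.4573, -0.2107, 0.1328]
eef_rot: [3.125, -0.313, 0.007]
ft_force: [-4.7, 3.3, 10.6]
gripper_width: 0.0164
```

```bash
python3 -c "
from h import *
cmd((.456,-.210,.132),-11.5)
crop('side','pics/d6.png',200,200,400,340,4)"
```

```text
t 7.85 pos [ 0.4573 -0.2107  0.1328] yaw -11.43 zaxis [ 0.0041 -0.0016 -1.    ] F [-4.7  3.3 10.6] M [1.14 1.36 0.13] w 0.0164
q [-3.000e-02 -2.160e-01 -3.340e-01  1.000e-03 -1.448e+00  1.401e+00]
CMD [-0.14 -0.04  0.08] [ 0.0007 -0.0044  0.0012]
```

View pics/d6.png

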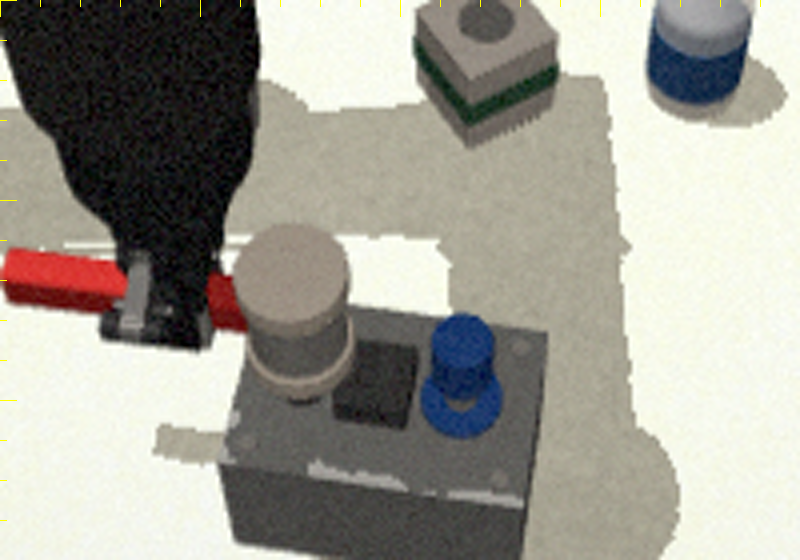

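Request:
move_arm(commands=[[0, 0, 0, 0.2, 0, 0, 0], [0, 0, 0, 0.4, 0, 0, 0], [0, 0, 0, 0.5, 0, 0, 0], [0, 0, 0, 0.5, 0, 0, 0], [0, 0, 0, 0.5, 0, 0, 0], [0, 0, 0, 0.5, 0, 0, 0], [0, 0, 0, 0.5, 0, 0, 0], [0, 0, 0, 0.5, 0, 0, 0]])

```text
time_s: 8.7
position: [0.4572, -0.2109, 0.1325]
eef_rot: [3.124, -0.311, 0.011]
ft_force: [-14.4, 10.3, 23.4]
gripper_width: 0.0162
```

```bash
python3 -c "
from h import *
cmd((.456,-.210,.132),-11.5)
crop('side','pics/d7.png',200,200,400,340,4)"
```

```text
t 8.7 pos [ 0.4572 -0.2109  0.1325] yaw -11.37 zaxis [ 0.0066 -0.0031 -1.    ] F [-14.4  10.3  23.4] M [3.39 4.28 0.3 ] w 0.0162
q [-0.029 -0.219 -0.338  0.003 -1.445  1.401]
CMD [-0.14 -0.07  0.05] [ 0.0017 -0.0071  0.0023]
```

View pics/d7.png

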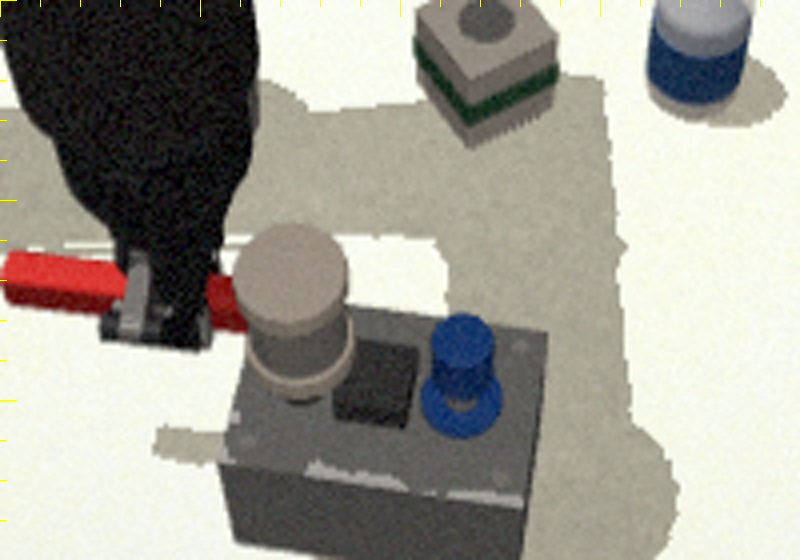

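Request:
move_arm(commands=[[0, 0, 0, -0.5, 0, 0.003, 0], [0, 0, 0, -1.5, 0, 0.005, 0], [0, 0, 0, -3, 0, 0.007, 0], [0, 0, 0, -5, 0, 0.007, 0], [0, 0, 0, -7.5, 0, 0.007, 0], [0, 0, 0, -9, 0, 0.007, 0], [0, 0, 0, -9.5, 0, 0.007, 0], [0, 0, 0, -9.5, 0, 0.007, 0]])

```text
time_s: 9.55
position: [0.4568, -0.2106, 0.2276]
eef_rot: [3.123, -0.311, 0.022]
ft_force: [0.6, -0.8, -3.0]
gripper_width: 0.0164
```

```bash
python3 -c "
from h import *
cmd((.5356,.2317,.225),19.6)
s=crop('side','pics/d8.png',230,250,350,350,6)
import pickle;pickle.dump(s,open('s8.pkl','wb'))"
```

```text
t 9.55 pos [ 0.4568 -0.2106  0.2276] yaw -11.37 zaxis [ 0.0138 -0.0041 -0.9999] F [ 0.6 -0.8 -3. ] M [0.07 0.19 0.02] w 0.0164
q [-0.028 -0.234 -0.179  0.004 -1.613  1.4  ]
CMD [ -0.99 -44.91   0.18] [ 0.0052 -0.0137 -0.5404]
```

View pics/d8.png

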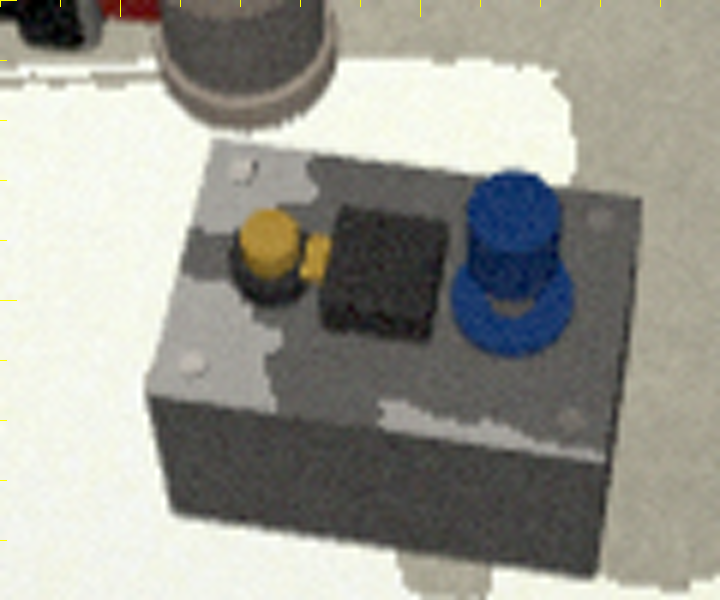

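```bash
python3 -c "
from h import *
import pickle
s=pickle.load(open('s8.pkl','rb'))
print((270.5/6-.5+230,228.5/6-.5+250))
for z in (.114,.116,.118,.120): print(z,proj(s,(.5043,-.2186,z)))"
```

```text
(274.5833333333333, 287.5833333333333)
0.114 [274.46564395 287.82998479]
0.116 [274.39651724 287.28827424]
0.118 [274.32712792 286.7445057 ]
0.12 [274.25747448 286.19866744]
```

Request:
move_arm(commands=[[0, 0, -2, 0, 0.005, -0.005, -0.027], [0, -0.1, -5.5, 0, 0.005, -0.013, -0.07], [0, -0.2, -10, 0, 0.005, -0.013, -0.125], [0, -0.3, -14.5, 0, 0.005, -0.013, -0.18], [0, -0.5, -19, 0, 0.005, -0.013, -0.233], [0, -0.6, -23.5, 0, 0.005, -0.013, -0.288], [0, -0.7, -28, 0, 0.005, -0.013, -0.342], [0, -0.8, -32, 0, 0.005, -0.013, -0.39]])

```text
time_s: 10.4
position: [0.5111, 0.107, 0.2243]
eef_rot: [-3.126, -0.305, 0.004]
ft_force: [0.1, -0.8, -3.9]
gripper_width: 0.0161
```

```bash
python3 -c "
from h import *
cmd((.5356,.2317,.225),19.6)"
```

```text
t 10.4 pos [0.5111 0.107  0.2243] yaw 11.15 zaxis [-2.8e-03  7.0e-04 -1.0e+00] F [ 0.1 -0.8 -3.9] M [-0.08 -0.01  0.02] w 0.0161
q [ 0.591 -0.166 -0.124 -0.002 -1.615  1.175]
CMD [  4.81 -11.76  -0.07] [-0.0014  0.0025 -0.1474]
```

Request:
move_arm(commands=[[0, 1.7, -4, 0, 0, 0.002, -0.05], [0, 3.1, -7.5, 0, 0, 0.002, -0.1], [0, 4.2, -10.2, 0, 0, 0.002, -0.13], [0, 4.8, -11.8, 0, 0, 0.002, -0.147], [0, 4.8, -11.8, 0, 0, 0.002, -0.147], [0, 4.8, -11.8, 2, 0, 0.002, -0.147], [0, 4.8, -11.8, 5, 0, 0.002, -0.147], [0, 4.8, -11.8, 9, 0, 0.002, -0.147]])

```text
time_s: 11.2
position: [0.5358, 0.2315, 0.1348]
eef_rot: [-3.094, -0.532, -0.004]
ft_force: [0.6, 0.4, -4.1]
gripper_width: 0.0164
```

```bash
python3 -c "
from h import *
cmd((.5356,.2317,.0225),19.6)"
```

```text
t 11.2 pos [0.5358 0.2315 0.1348] yaw 19.51 zaxis [ 0.0019  0.0028 -1.    ] F [ 0.6  0.4 -4.1] M [0.06 0.1  0.01] w 0.0164
q [ 7.510e-01  5.000e-03 -1.260e-01 -1.000e-03 -1.437e+00  1.161e+00]
CMD [-0.05 -0.   11.23] [-0.002  -0.0027 -0.0016]
```

Request:
move_arm(commands=[[0, 0, 0, 3, -0.002, -0.003, 0], [0, 0, 0, 6, -0.002, -0.003, 0], [0, 0, 0, 8.5, -0.002, -0.003, 0], [0, 0, 0, 10, -0.002, -0.003, 0], [0, 0, 0, 10.6, -0.002, -0.003, 0], [0, 0, 0, 10.9, -0.002, -0.003, 0], [0, 0, 0, 11, -0.002, -0.003, 0], [0, 0, 0, 11, -0.002, -0.003, 0]])

```text
time_s: 12.0
position: [0.5366, 0.2322, 0.0261]
eef_rot: [-3.095, -0.532, -0.002]
ft_force: [-0.3, 0.1, -3.1]
gripper_width: 0.0163
```

```bash
python3 -c "
from h import *
cmd((.5356,.2317,.0213),19.6)
crop('side','pics/d9.png',230,100,350,200,6)"
```

```text
t 12.0 pos [0.5366 0.2322 0.0261] yaw 19.51 zaxis [ 0.0013  0.001  -1.    ] F [-0.3  0.1 -3.1] M [-0.08  0.18  0.02] w 0.0163
q [ 0.751  0.072 -0.26   0.    -1.237  1.16 ]
CMD [-0.12  0.02  0.48] [-0.0005 -0.0016 -0.0015]
```

View pics/d9.png

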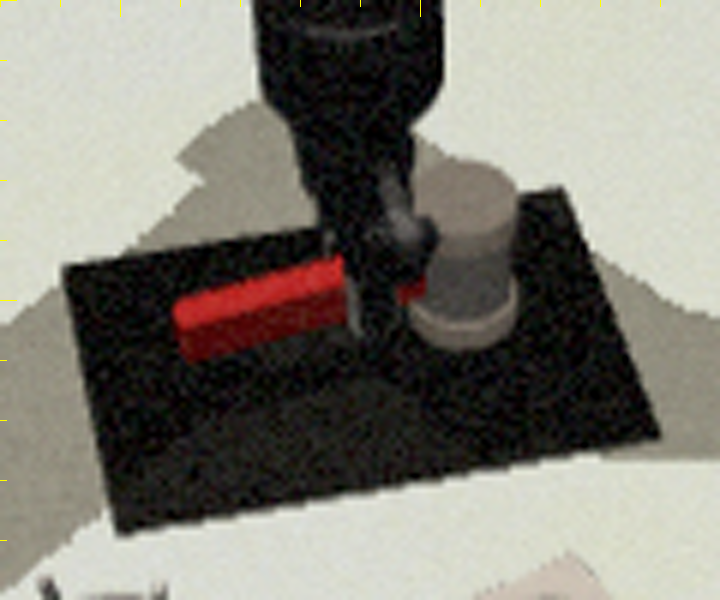

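Still about 4 mm high (no contact force yet); lower on until it touches.

Request:
move_arm(commands=[[0, 0, 0, 0.2, 0, 0, 0], [0, 0, 0, 0.3, 0, 0, 0], [0, 0, 0, 0.4, 0, 0, 0], [0, 0, 0, 0.5, 0, 0, 0], [0, 0, 0, 0.5, 0, 0, 0], [0, 0, 0, 0.6, 0, 0, 0], [0, 0, 0, 0.6, 0, 0, 0], [0, 0, 0, 0.6, 0, 0, 0]])

```text
time_s: 12.85
position: [0.5367, 0.2323, 0.0213]
eef_rot: [-3.095, -0.533, -0.003]
ft_force: [-5.5, -0.4, 3.3]
gripper_width: 0.0162
```

Request:
move_arm(commands=[[20, 0, 0, 0, 0, 0, 0], [40, 0, 0, 0, 0, 0, 0], [70, 0, 0, 0, 0, 0, 0], [100, 0, 0, 0, 0, 0, 0], [100, 0, 0, 0, 0, 0, 0], [100, 0, 0, 0, 0, 0, 0], [100, 0, 0, -0.5, 0, 0, 0], [100, 0, 0, -1.5, 0, 0, 0]])

```text
time_s: 13.65
position: [0.5363, 0.2319, 0.0361]
eef_rot: [3.096, 0.533, 0.001]
ft_force: [-0.6, -0.9, 0.7]
gripper_width: 0.0856
```

```bash
python3 -c "
from h import *
cmd((.5356,.2317,.225),19.6)
crop('side','pics/d10.png',230,100,350,200,6)"
```

```text
t 13.65 pos [0.5363 0.2319 0.0361] yaw 19.53 zaxis [ 6.e-04 -0.e+00 -1.e+00] F [-0.6 -0.9  0.7] M [ 0.02  0.03 -0.01] w 0.0856
q [ 0.751  0.064 -0.25   0.    -1.257  1.16 ]
CMD [-6.000e-02  1.000e-02 -1.889e+01] [ 0.0002 -0.0006 -0.0012]
```

View pics/d10.png

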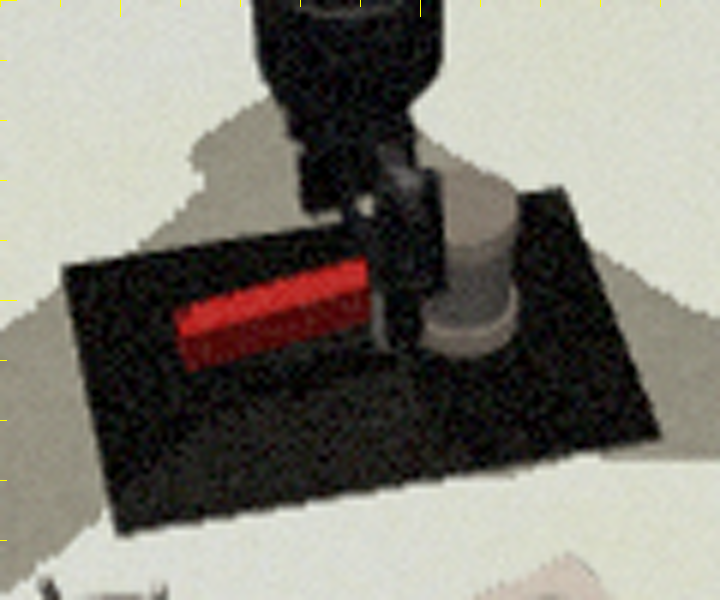

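Request:
move_arm(commands=[[100, 0, 0, -3, 0, 0, 0], [100, 0, 0, -7, 0, 0, 0], [100, 0, 0, -11.5, 0, 0, 0], [100, 0, 0, -16, 0, 0, 0], [100, 0, 0, -19, 0, 0, 0], [100, 0, 2, -19.5, 0, 0, 0.02], [100, 0, 5.5, -19.5, 0, 0, 0.06], [100, 0, 10, -19.5, 0, 0, 0.12]])

```text
time_s: 14.5
position: [0.5704, 0.1382, 0.2353]
eef_rot: [-3.12, -0.348, -0.01]
ft_force: [1.2, 0.7, 0.1]
gripper_width: 0.0854
```

```bash
python3 -c "
from h import *
crop('side','pics/d11.png',230,100,350,200,6)
cmd((.5764,-.235,.225),-11.5)"
```

```text
t 14.55 pos [0.5719 0.1321 0.2353] yaw 12.23 zaxis [ 5.9e-03  4.0e-04 -1.0e+00] F [-0.7 -1.6  0.3] M [-0.23  0.11 -0.02] w 0.0854
q [ 5.700e-01  1.000e-03  5.100e-02  3.000e-03 -1.616e+00  1.214e+00]
CMD [-7.34 35.97  1.02] [-4.000e-04 -5.900e-03  4.142e-01]
```

View pics/d11.png

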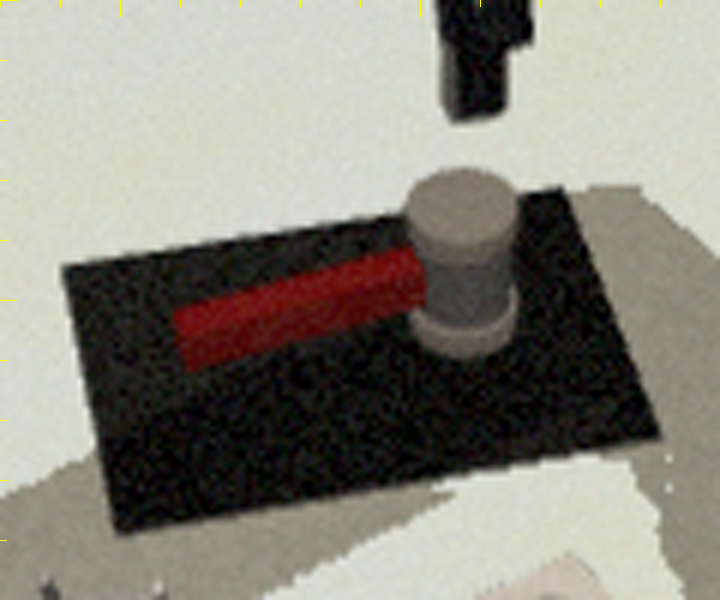

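The mallet stands back where it was on the mat (head at crop (462,200)).

Request:
move_arm(commands=[[100, -0.9, 4.5, 0.3, 0, -0.006, 0.05], [100, -1.8, 9, 0.6, 0, -0.006, 0.1], [100, -2.8, 13.5, 0.8, 0, -0.006, 0.16], [100, -3.7, 18, 1, 0, -0.006, 0.21], [100, -4.6, 22.5, 1, 0, -0.006, 0.26], [100, -5.5, 27, 1, 0, -0.006, 0.32], [100, -6.3, 31, 1, 0, -0.006, 0.36], [100, -6.8, 33.5, 1, 0, -0.006, 0.39]])

```text
time_s: 15.35
position: [0.576, -0.2125, 0.2259]
eef_rot: [3.129, -0.282, 0.001]
ft_force: [0.3, 0.9, -0.1]
gripper_width: 0.0855
```

```bash
python3 -c "
from h import *
cmd((.5764,-.235,.225),-11.5)"
```

```text
t 15.35 pos [ 0.576  -0.2125  0.2259] yaw -10.32 zaxis [ 6.e-04 -2.e-04 -1.e+00] F [ 0.3  0.9 -0.1] M [ 0.02 -0.06 -0.  ] w 0.0855
q [-0.028  0.076  0.112  0.    -1.607  1.418]
CMD [0.44 2.2  0.09] [ 0.0001 -0.0006  0.0206]
```

Request:
move_arm(commands=[[100, 0.4, 1.5, 0, 0, 0, 0.02], [100, 0.4, 2.2, 0, 0, 0, 0.02], [100, 0.4, 2.2, 0, 0, 0, 0.02], [100, 0.4, 2.2, 0, 0, 0, 0.02], [100, 0.4, 2.2, 0, 0, 0, 0.02], [100, 0.4, 2.2, 0, 0, 0, 0.02], [100, 0.4, 2.2, 0, 0, 0, 0.02], [100, 0.4, 2.2, 0, 0, 0, 0.02]])

```text
time_s: 16.15
position: [0.5761, -0.2345, 0.226]
eef_rot: [3.126, -0.313, 0.001]
ft_force: [-0.1, 0.6, 0.1]
gripper_width: 0.0851
```

```bash
python3 -c "
from h import *
cmd((.5764,-.235,.17),-11.5)
import pickle
s=crop('wrist','pics/w12.png',0,0,640,400,1)
pickle.dump(s,open('w12.pkl','wb'))"
```

```text
t 16.15 pos [ 0.5761 -0.2345  0.226 ] yaw -11.43 zaxis [ 8.e-04 -2.e-04 -1.e+00] F [-0.1  0.6  0.1] M [-0.05  0.01  0.03] w 0.0851
q [-0.065  0.097  0.135  0.    -1.608  1.436]
CMD [0.03 0.04 5.6 ] [ 0.     -0.0008  0.0012]
```

View pics/w12.png

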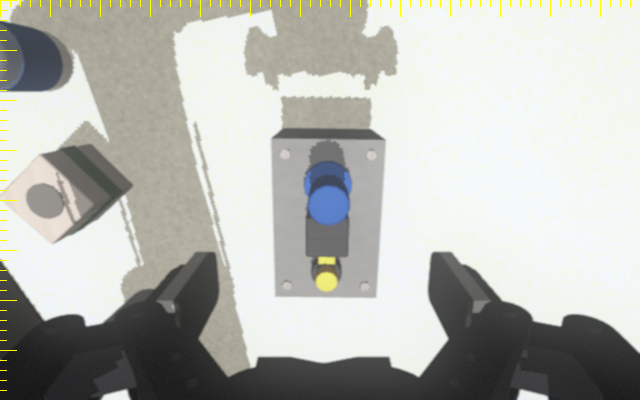

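```bash
python3 - <<'E'
from h import *
import pickle
s=pickle.load(open('w12.pkl','rb'))
im=s["pixels"][:,:,::-1]; hsv=cv2.cvtColor(im,cv2.COLOR_BGR2HSV)
crop('','pics/w12z.png',265,120,395,310,3,s)
h=ray(s,328.5,206,.152);p=ray(s,326,282,.116);print(h,p)
c=[ray(s,u,v,.09) for u,v in [(272.5,139),(385,139),(377,297),(275,296)]]
print(np.array(c).round(4),np.mean(c,0)); d=(c[0]+c[1]-c[2]-c[3]);print(np.degrees(np.arctan2(d[1],d[0])))
E
```

```text
[ 0.57462857 -0.23826361  0.152     ] [ 0.5013301  -0.22226211  0.116     ]
[[ 0.6175 -0.203   0.09  ]
 [ 0.6001 -0.2892  0.09  ]
 [ 0.4631 -0.2611  0.09  ]
 [ 0.482  -0.1724  0.09  ]] [ 0.54070325 -0.23142343  0.09      ]
-12.16993789209937
```

View pics/w12z.png

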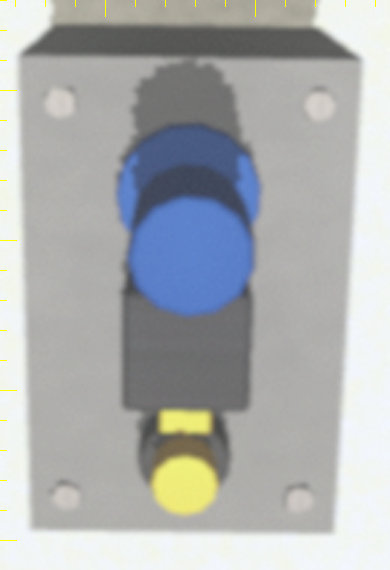

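```bash
python3 -c "
from h import *
cmd((.5757,-.2362,.118),-11.7)"
```

```text
t 16.2 pos [ 0.5761 -0.2346  0.226 ] yaw -11.44 zaxis [ 8.e-04 -2.e-04 -1.e+00] F [-0.6  0.3 -0.3] M [ 0.03  0.02 -0.03] w 0.0853
q [-0.065  0.097  0.135  0.    -1.608  1.436]
CMD [-0.02  0.16 10.8 ] [ 0.0001 -0.0009  0.0045]
```

Request:
move_arm(commands=[[100, 0, 0.16, 2, 0, 0, 0.0045], [100, 0, 0.16, 5, 0, -0.001, 0.0045], [100, 0, 0.16, 8, 0, -0.001, 0.0045], [100, 0, 0.16, 10, 0, -0.001, 0.0045], [75, 0, 0.16, 10.8, 0, -0.001, 0.0045], [55, 0, 0.16, 10.8, 0, -0.001, 0.0045], [55, 0, 0.16, 10.8, 0, -0.001, 0.0045], [55, 0, 0.16, 10.8, 0, -0.001, 0.0045]], force=25)

```text
time_s: 17.0
position: [0.5767, -0.2365, 0.1199]
eef_rot: [3.125, -0.32, 0.004]
ft_force: [0.1, 0.6, 0.1]
gripper_width: 0.0469
```

```bash
python3 -c "
from h import *
cmd((.5757,-.2362,.1175),-11.7)
crop('wrist','pics/w13.png',160,100,480,340,2)
crop('side','pics/d13.png',230,220,350,350,4)"
```

```text
t 17.0 pos [ 0.5767 -0.2365  0.1199] yaw -11.69 zaxis [ 2.4e-03 -7.0e-04 -1.0e+00] F [0.1 0.6 0.1] M [-0.04 -0.03  0.01] w 0.0469
q [-6.800e-02  1.140e-01 -4.000e-02  1.000e-03 -1.414e+00  1.435e+00]
CMD [-0.1  -0.01  0.24] [ 0.0002 -0.0025  0.0002]
```

View pics/w13.png

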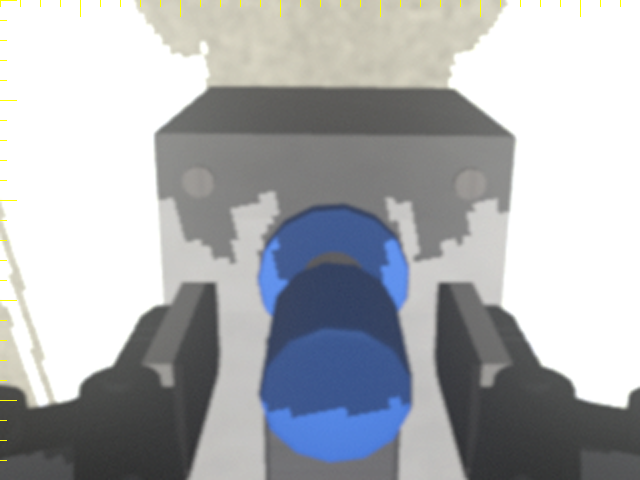

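View pics/d13.png

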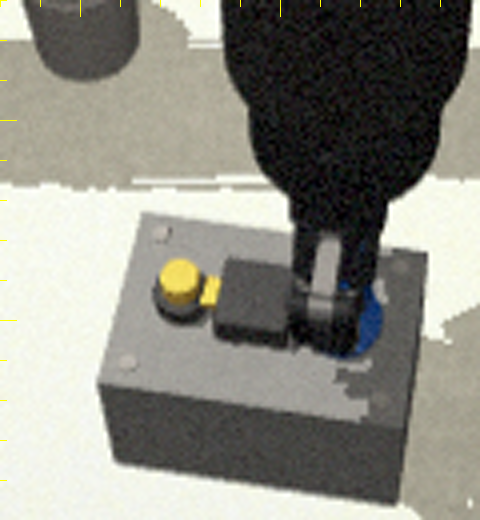

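Request:
move_arm(commands=[[55, -0.12, 0.17, 0.2, 0, -0.003, 0], [55, -0.12, 0.17, 0.25, 0, -0.003, 0], [55, -0.12, 0.17, 0.25, 0, -0.003, 0], [55, -0.12, 0.17, 0.25, 0, -0.003, 0], [45, -0.12, 0.17, 0.25, 0, -0.003, 0], [45, -0.12, 0.17, 0.25, 0, -0.003, 0], [45, -0.12, 0.17, 0.25, 0, -0.003, 0], [45, -0.12, 0.17, 0.25, 0, -0.003, 0]])

```text
time_s: 17.9
position: [0.5749, -0.2378, 0.1168]
eef_rot: [-3.125, 0.32, 0.002]
ft_force: [0.1, 0.5, -0.2]
gripper_width: 0.0384
```

```bash
python3 -c "
from h import *
cmd((.5757,-.2362,.1175),-11.7)
crop('wrist','pics/w14.png',160,100,480,340,2)"
```

```text
t 17.9 pos [ 0.5749 -0.2378  0.1168] yaw -11.7 zaxis [-1.1e-03  2.0e-04 -1.0e+00] F [ 0.1  0.5 -0.2] M [-0.02 -0.01 -0.03] w 0.0384
q [-0.071  0.116 -0.043 -0.    -1.413  1.438]
CMD [ 0.05 -0.17 -0.07] [-0.      0.0012  0.    ]
```

View pics/w14.png

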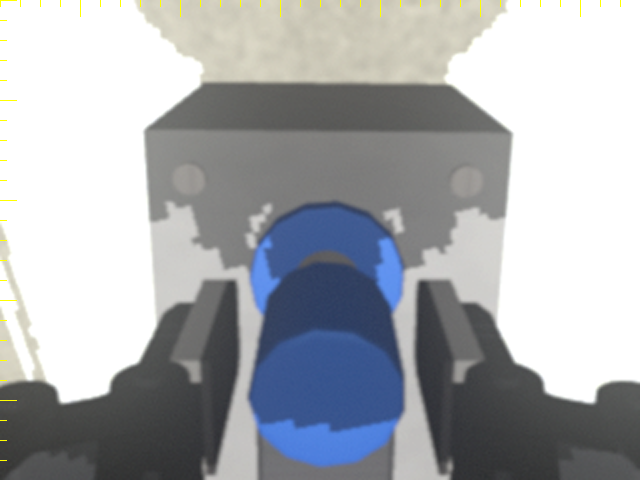

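Request:
move_arm(commands=[[0, 0, 0, 0, 0, 0.001, 0], [0, 0, 0, 0, 0, 0.001, 0], [0, 0, 0, 0, 0, 0.001, 0], [0, 0, 0, 0, 0, 0.001, 0], [0, 0, 0, 0, 0, 0.001, 0], [0, 0, 0, 0, 0, 0.001, 0], [0, 0, 0, 0, 0, 0.001, 0], [0, 0, 0, 0, 0, 0.001, 0]], force=35)

```text
time_s: 18.75
position: [0.575, -0.2378, 0.117]
eef_rot: [3.125, -0.32, 0.0]
ft_force: [0.7, -0.2, 0.8]
gripper_width: 0.0271
```

```bash
python3 -c "
from h import *
cmd((.5749,-.2378,.1643),-11.7)"
```

```text
t 18.75 pos [ 0.575  -0.2378  0.117 ] yaw -11.69 zaxis [ 1.e-04 -0.e+00 -1.e+00] F [ 0.7 -0.2  0.8] M [-0.   -0.03  0.05] w 0.0271
q [-0.071  0.115 -0.044  0.    -1.412  1.438]
CMD [-0.01  0.   -4.73] [ 0.     -0.0001  0.0001]
```

Request:
move_arm(commands=[[0, 0, 0, -0.1, 0, 0, 0], [0, 0, 0, -0.25, 0, 0, 0], [0, 0, 0, -0.4, 0, 0, 0], [0, 0, 0, -0.6, 0, 0, 0], [0, 0, 0, -0.8, 0, 0, 0], [0, 0, 0, -0.95, 0, 0, 0], [0, 0, 0, -1, 0, 0, 0], [0, 0, 0, -1, 0, 0, 0]])

```text
time_s: 19.55
position: [0.575, -0.2378, 0.1271]
eef_rot: [3.125, -0.32, 0.0]
ft_force: [-0.1, 0.0, -2.2]
gripper_width: 0.0271
```

```bash
python3 -c "
from h import *
cmd((.5750,-.2378,.1645),-11.7)
crop('side','pics/d15.png',230,220,350,350,4)"
```

```text
t 19.55 pos [ 0.575  -0.2378  0.1271] yaw -11.69 zaxis [ 2.e-04 -0.e+00 -1.e+00] F [-0.1  0.  -2.2] M [-0.02  0.03 -0.01] w 0.0271
q [-0.071  0.111 -0.03   0.    -1.43   1.437]
CMD [-0.    0.   -3.74] [-0.     -0.0002  0.0001]
```

View pics/d15.png

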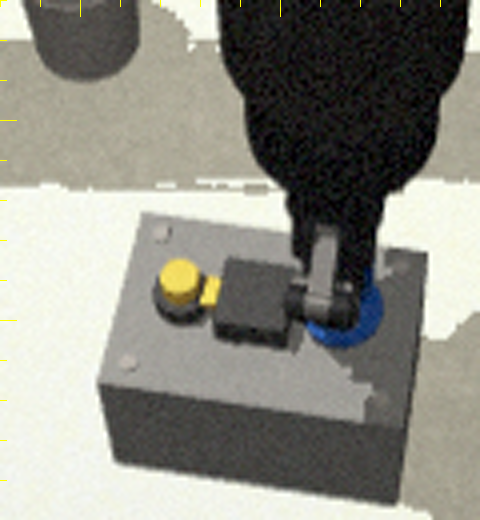

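Force is just the rod's weight; it lifts freely. Continue to 47.5 mm.

Request:
move_arm(commands=[[0, 0, 0, -0.15, 0, 0, 0], [0, 0, 0, -0.4, 0, 0, 0], [0, 0, 0, -0.7, 0, 0, 0], [0, 0, 0, -1, 0, 0, 0], [0, 0, 0, -1.3, 0, 0, 0], [0, 0, 0, -1.6, 0, 0, 0], [0, 0, 0, -1.85, 0, 0, 0], [0, 0, 0, -2, 0, 0, 0]])

```text
time_s: 20.4
position: [0.575, -0.2378, 0.1474]
eef_rot: [3.125, -0.32, 0.001]
ft_force: [0.0, -0.2, -1.6]
gripper_width: 0.0275
```

Request:
move_arm(commands=[[0, 0, 0, -0.2, 0, 0, 0], [0, 0, 0, -0.5, 0, 0, 0], [0, 0, 0, -0.8, 0, 0, 0], [0, 0, 0, -1.1, 0, 0, 0], [0, 0, 0, -1.4, 0, 0, 0], [0, 0, 0, -1.6, 0, 0, 0], [0, 0, 0, -1.7, 0, 0, 0], [0, 0, 0, -1.7, 0, 0, 0]])

```text
time_s: 21.2
position: [0.5751, -0.2378, 0.1645]
eef_rot: [3.125, -0.32, 0.001]
ft_force: [1.1, -0.4, -2.0]
gripper_width: 0.0274
```

```bash
python3 -c "
from h import *
cmd((.5750,-.2378,.1645),-11.7)
crop('side','pics/d16.png',250,240,350,350,5)
crop('wrist','pics/w16.png',160,60,480,340,2)
crop('top','pics/t16.png',180,160,450,280,2)"
```

```text
t 21.2 pos [ 0.5751 -0.2378  0.1645] yaw -11.69 zaxis [ 6.e-04 -1.e-04 -1.e+00] F [ 1.1 -0.4 -2. ] M [-0.01  0.02  0.03] w 0.0274
q [-0.071  0.101  0.028  0.    -1.497  1.438]
CMD [-0.01  0.   -0.  ] [-0.     -0.0006  0.0001]
```

View pics/d16.png

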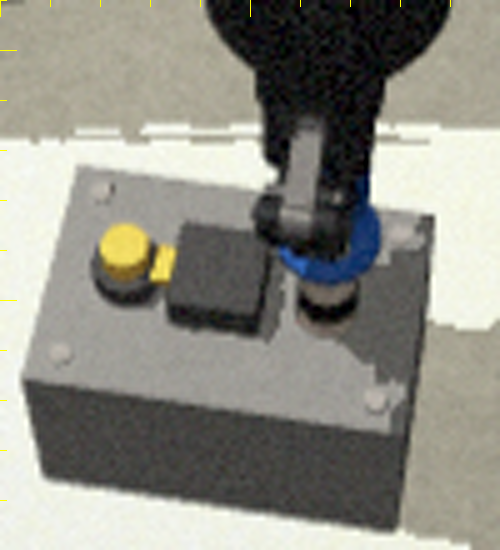

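View pics/w16.png

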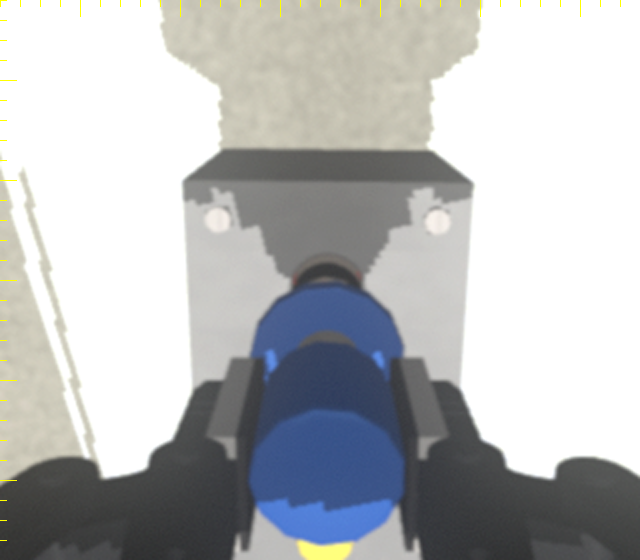

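View pics/t16.png

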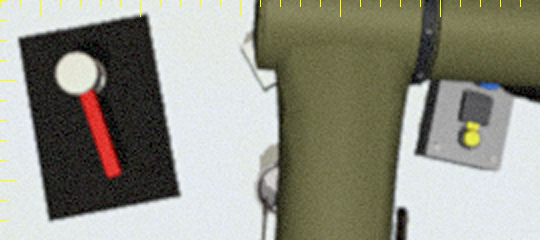

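```bash
python3 -c "
from h import *
crop('side','pics/d17.png',295,280,335,312,16)
crop('wrist','pics/w17.png',290,170,360,230,10)
s=env.snapshot('side')
for z in (.09,.0975,.1125,.1415):print(z,proj(s,(.5775,-.235,z)))
print(env.observe()['position'])"
```

```text
0.09 [314.82928932 300.21536645]
0.0975 [314.85679456 298.28901336]
0.1125 [314.91298472 294.35368703]
0.1415 [315.02630426 286.41725591]
[ 0.5749828  -0.23779806  0.16418707]
```

View pics/d17.png

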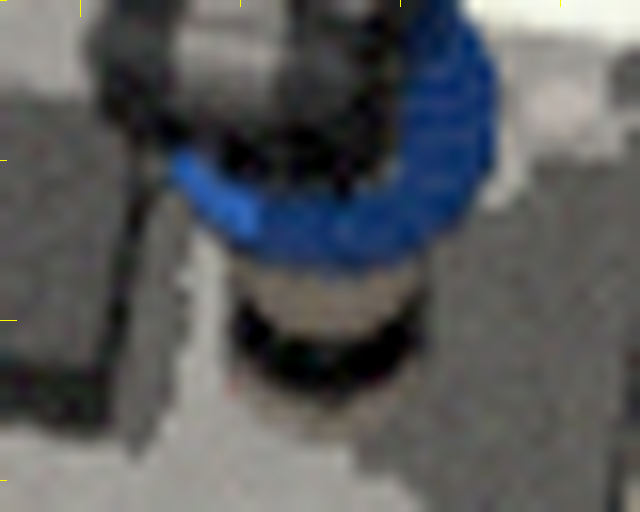

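View pics/w17.png

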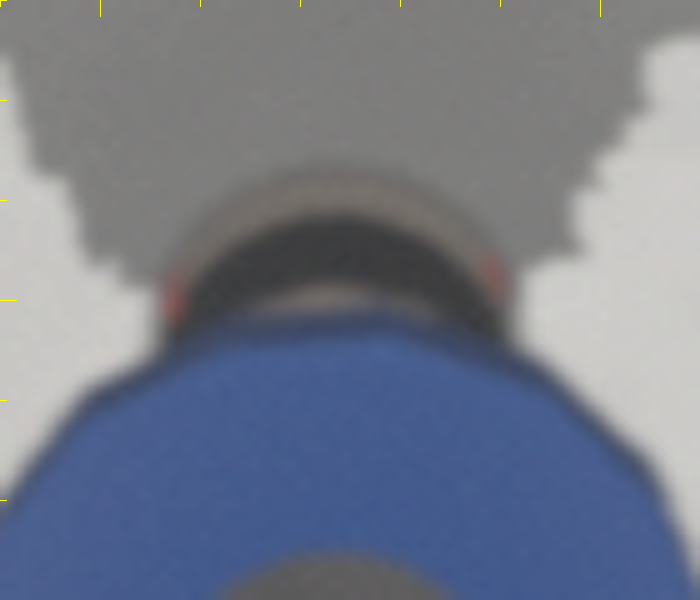

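Request:
move_arm(commands=[[0, 0, 0, 0, 0, 0, 0], [0, 0, 0, 0, 0, 0, 0], [0, 0, 0, 0, 0, 0, 0], [0, 0, 0, 0, 0, 0, 0], [0, 0, 0, 0, 0, 0, 0], [0, 0, 0, 0, 0, 0, 0], [0, 0, 0, 0, 0, 0, 0], [0, 0, 0, 0, 0, 0, 0]])

```text
time_s: 22.3
position: [0.575, -0.2378, 0.1642]
eef_rot: [3.125, -0.32, 0.0]
ft_force: [0.5, -0.1, -0.5]
gripper_width: 0.027
```

```bash
python3 -c "
from h import *
crop('wrist','pics/w18.png',290,170,360,230,10)
cmd((.5750,-.2378,.1645),-11.7)
crop('side','pics/d18.png',200,100,400,345,3)"
```

```text
t 22.35 pos [ 0.575  -0.2377  0.1642] yaw -11.69 zaxis [ 2.e-04 -0.e+00 -1.e+00] F [-0.5 -0.2 -1.5] M [-0.01 -0.01 -0.01] w 0.0274
q [-0.071  0.101  0.027 -0.    -1.497  1.438]
CMD [ 0.    0.01 -0.03] [-0.     -0.0002  0.0002]
```

View pics/w18.png

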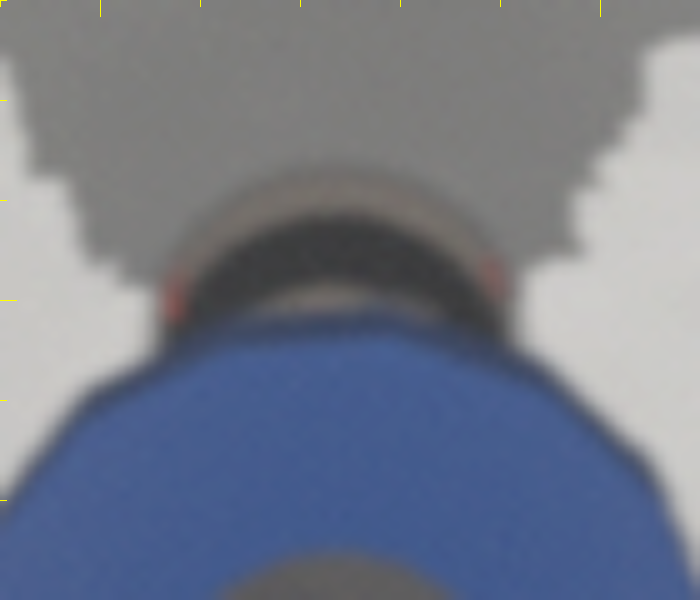

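View pics/d18.png

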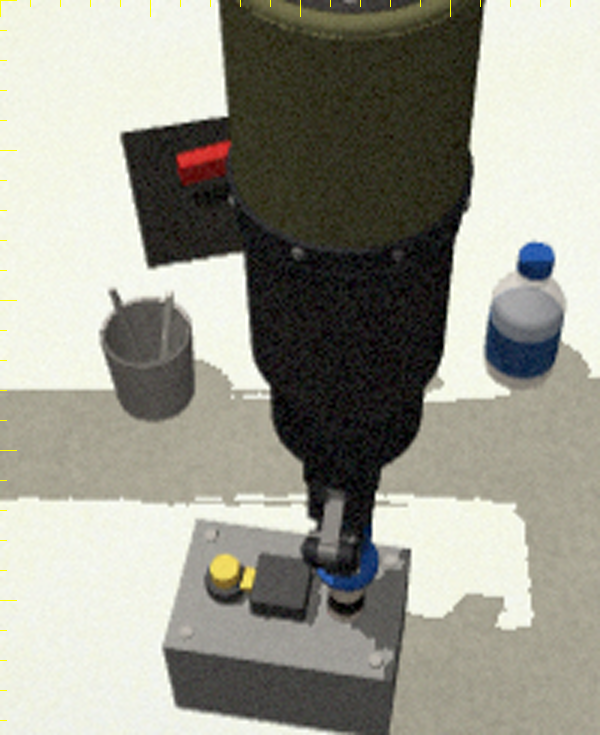

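```bash
python3 -c "
from cell import env
print(env.hand_in())"
```

```text
the job is handed in; nothing more can be done
None
```

The job is handed in at about 22 s, with the arm still holding the rod at the required height.

- **Lock pin:** I pressed it down with the mallet's face onto its hard stop. An extra push of 13 N moved it only 0.3 mm, and the side camera puts the pin top at about 115–116 mm above the counter (116 mm is fully down). The latch tongue is fully drawn back. That press also put about 18 N of sideways force on the mallet, whose cause I did not trace.
- **Mallet:** It is standing on its face on the black mat again, where it was at the start.
- **Rod:** I gripped it with 35 N and drew it straight up about 47 mm. Side forces stayed at about 1 N and the lift force was about the rod's own weight. Both the side and wrist pictures show a white ring between the black band and the bore's mouth. A second wrist picture about 1 s later was unchanged, so the grip is not slipping.

**Checks that disagreed:**
- Cameras differed by 3–5 mm on where the rod stood, so I centred the grip from the wrist view.
- The wrist view shows two tiny red slivers at the edges of the rod, at the bore's mouth. I take these to be the red band, about 7–8 mm down, seen through the 1 mm gap, because no red shows above the mouth.

I did not touch the cup, bottle or carton. In the last pictures the cup and bottle were standing in place. The arm hid most of the carton, which I last saw whole before lifting the rod.

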